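Snap the screw tub's lid shut

TASK

The lid of the round screw tub is only partly clipped on: some of the six sections of its rim still stand up. With the fingertips, press the raised sections down one after another until the whole rim has clicked shut all the way round. Leave the tub standing where it is, without lifting, tipping or shoving it away, and do not disturb the tape measure and sanding block beside it.

Things in the scene. Friction and masses are not known exactly. Their poses are not given: they have to be found in the camera images.
- tub: round white screw tub (about 0.9 kg, base 132 mm across) with a grey snap lid, 147 mm across, loose on a thin black mat. Origin: centre of the underside, z up. Slits divide the lid's rim into six equal sections; section i is centred i*60 degrees counter-clockwise (from above) from the tub's x axis. The fixed centre panel (91 mm across, top 77 mm above the underside) does not move
- rim_0 (a joint): rim section 0: 0 = fully raised (unclipped), 0.008 m = pressed fully home and clicked shut. Snap fit: it takes a push of about 7 to 9 N to get it past the catch in the first half of its travel; beyond the middle it snaps home with a click and stays; let go before that, it does not stay down
- press_0 (a point): middle of the top face of rim section 0, 60 mm from the lid's axis, moving with the section; marked by three fine ribs. The flat top runs from radius 46 to 73 mm; it is 88 mm above the tub's underside while raised and 80 mm when shut
- rim_1 (a joint): rim section 1: 0 = fully raised (unclipped), 0.008 m = pressed fully home and clicked shut. Snap fit: it takes a push of about 7 to 9 N to get it past the catch in the first half of its travel; beyond the middle it snaps home with a click and stays; let go before that, it does not stay down
- press_1 (a point): middle of the top face of rim section 1, 60 mm from the lid's axis, moving with the section; marked by three fine ribs. The flat top runs from radius 46 to 73 mm; it is 88 mm above the tub's underside while raised and 80 mm when shut
- rim_2 (a joint): rim section 2: 0 = fully raised (unclipped), 0.008 m = pressed fully home and clicked shut. Snap fit: it takes a push of about 7 to 9 N to get it past the catch in the first half of its travel; beyond the middle it snaps home with a click and stays; let go before that, it does not stay down
- press_2 (a point): middle of the top face of rim section 2, 60 mm from the lid's axis, moving with the section; marked by three fine ribs. The flat top runs from radius 46 to 73 mm; it is 88 mm above the tub's underside while raised and 80 mm when shut
- rim_3 (a joint): rim section 3: 0 = fully raised (unclipped), 0.008 m = pressed fully home and clicked shut. Snap fit: it takes a push of about 7 to 9 N to get it past the catch in the first half of its travel; beyond the middle it snaps home with a click and stays; let go before that, it does not stay down
- press_3 (a point): middle of the top face of rim section 3, 60 mm from the lid's axis, moving with the section; marked by three fine ribs. The flat top runs from radius 46 to 73 mm; it is 88 mm above the tub's underside while raised and 80 mm when shut
- rim_4 (a joint): rim section 4: 0 = fully raised (unclipped), 0.008 m = pressed fully home and clicked shut. Snap fit: it takes a push of about 7 to 9 N to get it past the catch in the first half of its travel; beyond the middle it snaps home with a click and stays; let go before that, it does not stay down
- press_4 (a point): middle of the top face of rim section 4, 60 mm from the lid's axis, moving with the section; marked by three fine ribs. The flat top runs from radius 46 to 73 mm; it is 88 mm above the tub's underside while raised and 80 mm when shut
- rim_5 (a joint): rim section 5: 0 = fully raised (unclipped), 0.008 m = pressed fully home and clicked shut. Snap fit: it takes a push of about 7 to 9 N to get it past the catch in the first half of its travel; beyond the middle it snaps home with a click and stays; let go before that, it does not stay down
- press_5 (a point): middle of the top face of rim section 5, 60 mm from the lid's axis, moving with the section; marked by three fine ribs. The flat top runs from radius 46 to 73 mm; it is 88 mm above the tub's underside while raised and 80 mm when shut
- bench_mat: thin black rubber mat fixed on the bench, 200 x 410 x 4 mm, origin at the centre of its underside; its top is 4 mm above the bench. The tub stands near its middle
- tape_measure: yellow tape measure, 63 x 99 x 37 mm high, origin under its centre, loose on the mat about 155 mm to the right (-y) of the mat's middle; bystander
- sand_block: brown sanding block, 62 x 112 x 29 mm high, origin under its centre, loose on the mat about 155 mm to the left (+y) of the mat's middle; bystander

How it is judged (in metres and radians):
On the way:
1. the fingers press on the tub's lid (contact force between the fingers and tub above 2 N), for 0.05 s.
At the end, for the whole second after the job is handed in: all six rim sections are down, within 1.5 mm of fully home, and the tub stands upright (within 0.05 rad) and at rest on the mat (value of joint each of rim_0, rim_1, rim_2, rim_3, rim_4, rim_5 above 0.0065 m and linear speed of tub below 0.01 m/s and angle between tub's own z axis and vertical below 0.05 rad and height (world z) of tub below 0.01 m); the robot touches nothing.
It fails at once if the tub is lifted by more than about 15 mm (height (world z) of tub above 0.02 m).
It fails at once if the tub is tipped by more than 0.2 rad (angle between tub's own z axis and vertical above 0.2 rad).
It fails at once if the tub is shoved or carried more than 40 mm from its place (distance of tub from where it was at the start of the episode above 0.04 m).
It fails at once if the tape measure is moved by more than 20 mm (distance of tape_measure from where it was at the start of the episode above 0.02 m).
It fails at once if the sanding block is moved by more than 20 mm (distance of sand_block from where it was at the start of the episode above 0.02 m).
It also fails if it takes over 40 s, if anything falls off the work surface, if the arm or the gripper's body presses on something with over 40 N, if the wrist force passes 120 N, or if a joint passes its speed limit or range.

ROBOT

A 6-joint arm with a two-finger parallel gripper is mounted at the origin on a cart in front of the work surface, level with it; the furniture and walls round the work are solid. World frame = base frame: x ahead of the robot, y to its left, z up, the work surface at z = 0. Lengths are in mm, angles in degrees, forces in N, time in s.
With the tool pointing down it reaches from about 350 to 850 mm from the base axis. Payload 8.1 kg.
Tool frame: the origin (TCP) lies midway between the tips of the shut fingers; the grasp point (between the pads) lies grip_depth behind it (grip_depth is the distance from the TCP to the grasp point, in mm); z points along the fingers, y is the line along which they close (so a half turn about z gives the same grasp; the last joint's range is limited). The gripper opens to 85 mm and grips with 20 to 120 N. Pads are 22 mm wide; open, the fingers measure 114 mm over their backs; the gripper's body (76 mm by 85 mm) begins 54 mm behind the grasp point. The pads swing forward as they close: fully open they stand 13 mm farther back than shut.
Start: joints at [60.768, 7.471, 85.268, -0, 87.261, -4.893], TCP at [247.263, 546.687, 231.292] pointing down, gripper open.
Joint ranges: [-169.43, 169.43], [-51.17, 129.36], [1.28, 143.12], [-76.62, 256.62], [0, 156.53], [-152.29, 152.29]. Speed limits (degrees/s): [136.94, 136.94, 159.86, 180, 180, 180].

INTERFACE

Orientations are given as [roll, pitch, yaw] about the fixed x, y, z axes, in that order (R = Rz(yaw) Ry(pitch) Rx(roll)).
In Python, from bench import sense, snapshot, hand_in, grip_depth gives the robot as it stands. The module is installed in compiled form; this text tells all that it offers.
- The arm moves only by the tool apply_moves, never from a script. Its argument "series" is text: rows parted by semicolons, each of 5 numbers parted by spaces: the shift along the tool's x, y, z each as a share of 0.3 m, from -1 to 1, then the turn about the tool's z as a share of 2 rad, from -1 to 1, then the gripper's target within -1 to 1 (shut at 1, half-way at 0, fully open at -1). In form: tx ty tz twist gripper; .... A call has 1 to 5 rows; each row shifts and turns the commanded pose from where the row before left it, along the tool's axes as they then stand; what a row does not reach is not made up. A row lasts 1/12 s, in which the tool goes at most 41.7 mm and 7.16 degrees, less where a joint would pass 70% of its speed; a pose out of reach is approached as far as the arm can. A call with a number of a shift or a turn outside -1 to 1 is refused whole. A call with a gripper value outside its range is refused whole. The fingers move at their own pace and stop on an object; "squeeze" is the grip in N (left out, the last holds). Time passes only in rows, so rows that do not move let the fingers close. It gives the time, the measured TCP pose, the force, the opening and the grip force at its end, in the units of the state.
- sense(): the state, without advancing time (a new reading comes with each control period).
- snapshot(name): name is "scene" or "top"; returns a dict with "frame" (384x512x3 uint8, blue, green, red), "depth" (384x512 float32, mm along the optical axis (not along the pixel's ray), 0 where there is no reading), "intrinsics" (3x3 intrinsics, pixels), "dist" ([k1, k2, p1, p2, k3] as OpenCV has them; the pictures are not rectified), "extrinsics" (4x4, takes a point from camera to world coordinates). Camera axes: x right, y down, z forward; pixel columns grow to the right and rows downward; lengths in mm; the calibration is good to about 2 mm. A picture is of the moment at which its call begins.
- hand_in(): hands the job in; it is judged then, once.
The state is a dict: "time": time; "joint_pos": joint angles; "qd": joint speeds; "joint_efforts": joint torques, N m; "tool_pos": TCP position; "tcp_rot": TCP orientation; "ft_force": force on the tool from outside, world axes, zero at the start; "wrist_torque": the same for the moment, N m; "finger_gap": finger opening in mm; "grip_force": force on a finger pad.
Only numpy, scipy, OpenCV 4.12 (cv2) and the standard library are available. Lean on these libraries where they do the work, as an engineer would, in place of code of your own. Each camera call takes 0.05 s, during which the arm holds its last target. There are 200 camera calls.

## Working session

There is one attempt and no reset: what is moved stays moved. The work goes in short steps, Python scripts to look and compute and a tool call to move; the robot and the scene stay as the last step left them, time stands still between calls to the robot, and variables do not carry over. Pictures are saved under pics/ and viewed, at most 10 in all, crops included, and the job is handed in when it is done.

Besides the shell and the picture viewer there is one more tool, called in YAML: its name, and indented under it one key for each argument. apply_moves: Moves the arm, as the interface text tells. Its arguments: {"type":"object","properties":{"series":{"type":"string"},"squeeze":{"type":"number"}},"required":["series"]}

```bash
mkdir -p pics
cat > h.py <<'E'
import numpy as np, cv2
from bench import sense, snapshot, hand_in, grip_depth
def cloud(s):
    K,d,T=[np.array(s[k],float) for k in("intrinsics","dist","extrinsics")]
    h,w=s["depth"].shape
    uv=np.stack(np.meshgrid(np.arange(w),np.arange(h)),-1).reshape(-1,1,2).astype(float)
    n=cv2.undistortPoints(uv,K,d).reshape(h,w,2)
    z=s["depth"].astype(float)
    P=np.stack([n[...,0]*z,n[...,1]*z,z],-1)
    return P@T[:3,:3].T+T[:3,3]
E
python3 - <<'E'
from h import *
print(sense(),grip_depth)
for n in("scene","top"):
    s=snapshot(n);cv2.imwrite(f"pics/{n}0.png",s["frame"]);P=cloud(s);ok=s["depth"]>0
    np.save(n+"0.npy",P)
    print(n,np.array(s["extrinsics"]).round(2).tolist(),np.array(s["intrinsics"]).round(1).tolist())
    m=ok&(P[...,2]>70)&(P[...,2]<105)&(abs(P[...,1])<400)
    print(m.sum(),np.median(P[m],0))
    print(np.histogram(P[m][:,2],bins=35,range=(70,105))[0])
E
```

```text
{'time': 0.0, 'joint_pos': array([ 6.07674933e+01,  7.51405507e+00,  8.53294811e+01,  3.68527361e-04,
        8.72632282e+01, -4.89468692e+00]), 'qd': array([0.07090961, 0.00210581, 0.01814459, 0.00972095, 0.00119344,
       0.07717989]), 'joint_efforts': array([ 1.51939485e-04, -5.69410086e+01, -5.00547802e+01, -1.43525563e-04,
        1.50642759e-02, -1.50297575e-05]), 'tool_pos': array([246.98841759, 546.19217546, 230.25349509]), 'tcp_rot': array([-1.79893656e+02, -9.47634298e-03,  1.55662153e+02]), 'ft_force': array([-0.59423288,  0.86548294, -0.20016693]), 'wrist_torque': array([0.02000339, 0.03588712, 0.00544947]), 'grip_force': 0.0, 'finger_gap': 85.54537961565826} 18.700000000000003
scene [[0.4, -0.66, 0.64, 11.02], [-0.92, -0.28, 0.28, -361.01], [-0.0, -0.7, -0.72, 688.68], [0.0, 0.0, 0.0, 1.0]] [[351.5, 0.0, 258.6], [0.0, 351.5, 191.1], [0.0, 0.0, 1.0]]
6951 [ 608.96347195 -110.97384975   85.42707054]
[122 155 157 167 166 181 193 232 311 391 385 279 239 233 190 154 124 114
 169 315 392 340 177 138 122 161 151 154 139 156 136 164 151 153 140]
top [[0.0, -0.99, 0.15, 422.13], [-1.0, -0.0, -0.01, -103.18], [0.01, -0.15, -0.99, 924.91], [0.0, 0.0, 0.0, 1.0]] [[361.0, 0.0, 254.9], [0.0, 361.0, 196.8], [0.0, 0.0, 1.0]]
6296 [ 600.26620005 -139.4572007    84.79644102]
[ 58  85 141 172 171 146 139 163 177 243 403 370 387 279 252 215 134 104
  85 137 222 339 361 284 181 103 107 101 118  92 101 102 112 113  99]
```

View pics/top0.png

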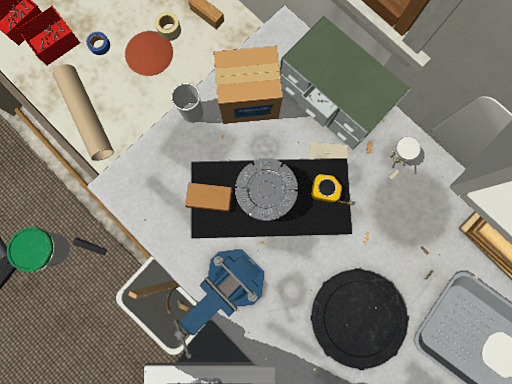

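View pics/scene0.png

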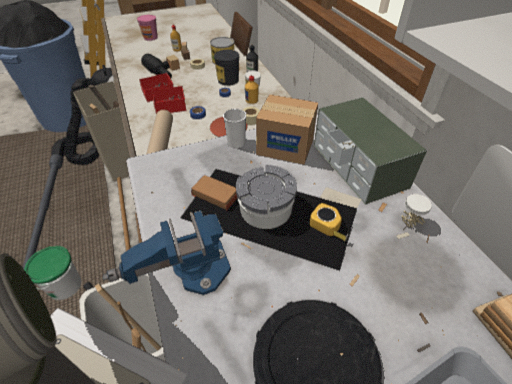

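The top view shows the tub at about pixel (267,189), the sanding block at (209,197) and the tape measure at (327,187). The vise is nearer the robot, at about (235,280). Next I'll fit the lid and read the section heights.

Run:
```python
from h import *
from scipy.optimize import least_squares
P=np.load("top0.npy"); 
for nm,(u,v) in dict(tub=(267,189),block=(209,197),tape=(327,187),mat=(200,230),vise=(235,285),box=(248,85),cab=(345,80)).items(): print(nm,P[v-2:v+3,u-2:u+3].reshape(-1,3).mean(0).round(1))
V=P[225:300,180:270].reshape(-1,3);V=V[V[:,2]>15];print("vise max",V.max(0).round(),V.min(0).round())
sub=P[150:230,225:310].reshape(-1,3); m=(sub[:,2]>74)&(sub[:,2]<105)
Q=sub[m]; c=(Q.max(0)+Q.min(0))/2
hull=cv2.convexHull(Q[:,:2].astype(np.float32))
print(len(Q),c,cv2.minEnclosingCircle(hull))
r=least_squares(lambda p:np.minimum(0,0)+np.hypot(*(hull[:,0]-p[:2]).T)-p[2],[*c[:2],73],loss='soft_l1').x;print(r)
cx,cy=r[:2]
s=snapshot("top");s2=snapshot("scene")
for nm,s in(("top",s),("scene",s2)):
    K,d,T=[np.array(s[k],float) for k in("intrinsics","dist","extrinsics")]
    W=np.linalg.inv(T)
    g=np.linspace(85,-85,600)
    Y,X=np.meshgrid(g,g)  # columns: y left->right decreasing ; rows x decreasing
    pts=np.stack([cx+X,cy+Y,np.full_like(X,88.)],-1).reshape(-1,3)
    pc=pts@W[:3,:3].T+W[:3,3]
    uv,_=cv2.projectPoints(pc,np.zeros(3),np.zeros(3),K,d)
    uv=uv.reshape(600,600,2).astype(np.float32)
    im=cv2.remap(s["frame"],uv[...,0],uv[...,1],cv2.INTER_CUBIC)
    cv2.imwrite(f"pics/rect_{nm}.png",im)
    PP=cloud(s);R=PP.reshape(-1,3);rr=np.hypot(R[:,0]-cx,R[:,1]-cy);a=np.degrees(np.arctan2(R[:,1]-cy,R[:,0]-cx))%360
    print(nm,"panel",np.median(R[(rr<35)][:,2]))
    for k in range(0,360,10):
        m=(rr>50)&(rr<69)&(abs((a-k+180)%360-180)<6)&(R[:,2]>60);print(k,round(np.median(R[m][:,2]),1),m.sum(),end=" | ")
```

```text
tub [ 568.4 -137.2   81.2]
block [556.1   5.7  33.3]
tape [ 580.6 -288.2   41.6]
mat [473.6  25.   41.7]
vise [345.6 -63.1  73.9]
box [788.2 -92.3 167.3]
cab [ 816.8 -317.6  135.7]
vise max [428.  13. 925.] [ 307. -129.   15.]
2978 [ 569.04945679 -133.37523749   85.32497356] ((569.059326171875, -133.43711853027344), 73.6927261352539)
[ 568.91477918 -133.5115259    73.23259062]
top panel 81.4772201636315
0 92.1 40 | 10 92.0 40 | 20 91.6 46 | 30 84.0 40 | 40 85.0 38 | 50 84.6 42 | 60 84.8 42 | 70 84.3 39 | 80 83.9 45 | 90 91.1 35 | 100 91.8 43 | 110 92.6 42 | 120 92.1 45 | 130 92.5 45 | 140 91.6 48 | 150 84.1 42 | 160 84.3 45 | 170 85.0 39 | 180 84.8 43 | 190 84.8 39 | 200 84.8 42 | 210 90.9 43 | 220 91.8 44 | 230 92.0 42 | 240 92.6 43 | 250 92.8 39 | 260 91.8 40 | 270 91.9 40 | 280 92.5 42 | 290 92.5 41 | 300 92.8 40 | 310 92.6 41 | 320 93.1 39 | 330 91.8 36 | 340 92.4 39 | 350 92.4 41 | scene panel 79.99963007613485
0 90.7 32 | 10 90.3 33 | 20 90.3 31 | 30 83.1 21 | 40 82.9 25 | 50 82.6 22 | 60 82.9 24 | 70 82.4 25 | 80 83.3 19 | 90 90.7 11 | 100 90.9 25 | 110 91.4 27 | 120 91.1 30 | 130 90.9 29 | 140 90.4 44 | 150 86.3 39 | 160 83.4 33 | 170 83.3 32 | 180 83.7 33 | 190 83.4 32 | 200 83.2 36 | 210 75.4 49 | 220 90.5 39 | 230 90.4 45 | 240 90.7 35 | 250 90.6 38 | 260 90.4 28 | 270 90.8 34 | 280 90.9 32 | 290 90.8 30 | 300 91.0 31 | 310 90.8 26 | 320 90.5 21 | 330 90.2 31 | 340 90.4 31 | 350 90.5 29 |
```

View pics/rect_top.png

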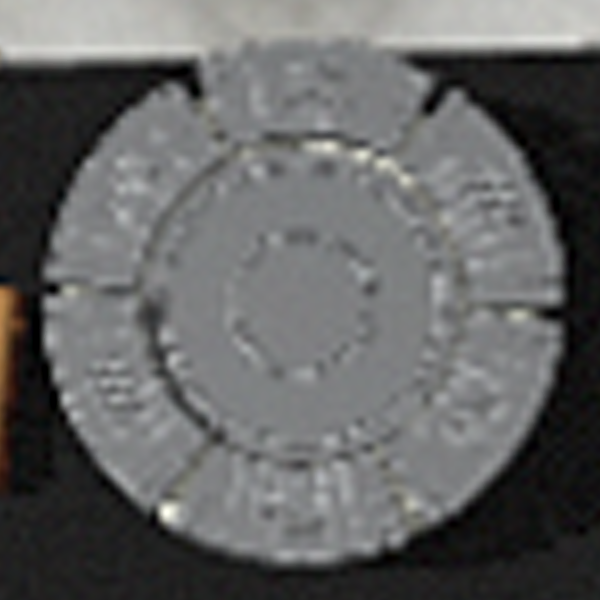

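View pics/rect_scene.png

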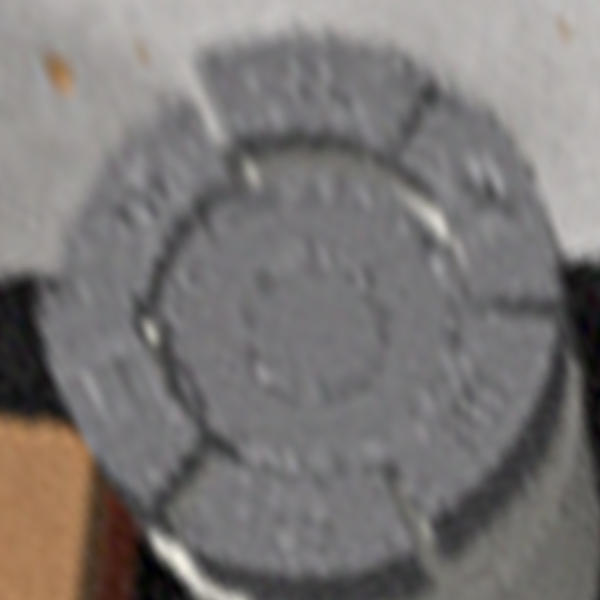

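Centre is about (569,-133). The slits are at about 27, 88, 148, 208, 268 and 327°. The raised sections are at about 357, 117, 237 and 297°; those at 57 and 177° are shut. Before moving, I turn the tool to yaw 180 and shut the fingers, and check clearance to the box.

apply_moves:
  series: "0 0 0 -0.0531 1; 0 0 0 -0.0531 1; 0 0 0 -0.0531 1; 0 0 0 -0.0531 1; 0 0 0 0 1"
  squeeze: 20

```text
time: 0.62
tool_pos: [247.2, 546.5, 231.0]
tcp_rot: [-180.0, -0.0, -179.7]
ft_force: [0.2, -0.5, 0.4]
finger_gap: 25.6
grip_force: 0.0
```

Run:
```python
from h import *
for n in("top0","scene0"):
    P=np.load(n+".npy").reshape(-1,3)
    for z0 in (110,200):
        m=(P[:,2]>z0)&(P[:,2]<400)&(P[:,0]>480)&(P[:,0]<800)&(P[:,1]>-350)&(P[:,1]<350)
        Q=P[m]
        for y in range(-350,350,50):
            q=Q[(Q[:,1]>=y)&(Q[:,1]<y+50)]
            if len(q)>5: print(n,z0,y,np.percentile(q[:,0],2).round(),q[:,2].max().round())
print(sense())
```

```text
top0 110 -350 709.0 142.0
top0 110 -300 730.0 140.0
top0 110 -250 750.0 136.0
top0 110 -200 773.0 138.0
top0 110 -150 768.0 140.0
top0 110 -100 763.0 140.0
top0 110 -50 760.0 139.0
scene0 110 -350 707.0 137.0
scene0 110 -300 726.0 136.0
scene0 110 -250 748.0 134.0
scene0 110 -200 769.0 135.0
scene0 110 -150 765.0 136.0
scene0 110 -100 761.0 136.0
scene0 110 -50 757.0 135.0
{'time': 0.6167, 'joint_pos': array([ 6.07687159e+01,  7.48350094e+00,  8.52847812e+01, -6.31502406e-04,
        8.72624478e+01, -2.95188115e+01]), 'qd': array([ 0.02408991, -0.01190819, -0.03376238,  0.08957363,  0.13735665,
       11.65603661]), 'joint_efforts': array([ 2.16430781e-03, -5.69886053e+01, -5.01288021e+01, -7.16261893e-04,
        2.96488608e-03, -2.47285232e+00]), 'tool_pos': array([247.1802609 , 546.54807316, 231.00062163]), 'tcp_rot': array([-1.79972948e+02, -1.45920460e-02, -1.79712446e+02]), 'ft_force': array([ 0.18675957, -0.48022082,  0.40914655]), 'wrist_torque': array([ 0.00657403, -0.01468841,  0.00925255]), 'grip_force': 0.0, 'finger_gap': 25.64863292261009}
```

apply_moves:
  series: "-0.0546 -0.116 0 0 1; -0.0546 -0.116 0 0 1; -0.0546 -0.116 0 0 1; -0.0546 -0.116 0 0 1; -0.0546 -0.116 0 0 1"

```text
time: 1.03
tool_pos: [329.4, 371.1, 231.1]
tcp_rot: [-180.0, 0.0, 179.8]
ft_force: [0.3, 0.3, -0.1]
finger_gap: 0.1
grip_force: 0.0
```

apply_moves:
  series: "-0.0546 -0.116 0 0 1; -0.0546 -0.116 0 0 1; -0.0546 -0.116 0 0 1; -0.0546 -0.116 0 0 1; -0.0546 -0.116 0 0 1"

```text
time: 1.45
tool_pos: [411.4, 196.9, 231.5]
tcp_rot: [180.0, 0.0, 179.8]
ft_force: [0.1, 0.2, -0.4]
finger_gap: -0.1
grip_force: 0.0
```

apply_moves:
  series: "-0.0546 -0.116 0 0 1; -0.0546 -0.116 0 0 1; -0.0546 -0.116 0 0 1; -0.0546 -0.116 0 0 1; 0 0 0 0 1"

```text
time: 1.87
tool_pos: [478.5, 53.7, 231.3]
tcp_rot: [-179.8, 0.1, 179.5]
ft_force: [-0.0, 0.3, -0.8]
finger_gap: -0.1
grip_force: 0.0
```

apply_moves:
  series: "-0.0525 -0.111 0 0 1; -0.0525 -0.111 0 0 1; -0.0525 -0.111 0 0 1; -0.0525 -0.111 0 0 1; 0 0 0.13 0 1"

```text
time: 2.28
tool_pos: [546.2, -80.2, 200.5]
tcp_rot: [-179.7, 0.9, 179.6]
ft_force: [1.5, -0.7, 1.7]
finger_gap: -0.1
grip_force: 0.0
```

apply_moves:
  series: "0 0 0.13 0 1; 0 0 0.1 0 1; 0 0 0 0 1; 0 0 0 0 1"

```text
time: 2.62
tool_pos: [537.9, -73.1, 121.7]
tcp_rot: [179.9, -0.3, 179.9]
ft_force: [-0.3, 0.2, 0.2]
finger_gap: -0.0
grip_force: 0.0
```

Run:
```python
from h import *
s=snapshot("top")
cv2.imwrite("pics/close.png",cv2.resize(s["frame"][130:250,190:350],(800,600),interpolation=cv2.INTER_CUBIC));st=sense();print(st["tool_pos"],st["tcp_rot"],st["ft_force"])
K,d,T=[np.array(s[k],float) for k in("intrinsics","dist","extrinsics")];W=np.linalg.inv(T)
p=np.array([[541.8,-79.5,92],[569,-133,84]])@W[:3,:3].T+W[:3,3]
print(cv2.projectPoints(p,np.zeros(3),np.zeros(3),K,d)[0].reshape(-1,2))
```

```text
[539.80509148 -73.50569414 124.30615523] [1.79996646e+02 2.53905216e-04 1.79913830e+02] [-0.2105971   0.02461631 -0.04579631]
[[242.46196972 199.38414921]
 [265.25561465 188.52766393]]
```

View pics/close.png

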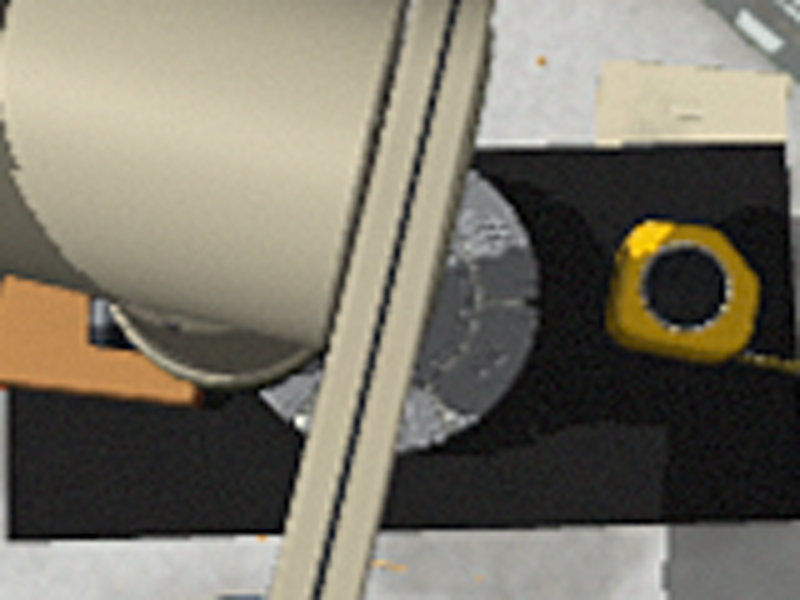

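The arm hides the press point from above, and everything is undisturbed. I'll go by coordinates and descend with force feedback.

apply_moves:
  series: "-0.006 -0.02 0.03 0 1; 0 0 0.03 0 1; 0 0 0.03 0 1; 0 0 0 0 1; 0 0 0 0 1"

```text
time: 3.08
tool_pos: [540.9, -79.5, 95.7]
tcp_rot: [180.0, -0.1, 180.0]
ft_force: [-0.0, -0.5, 1.1]
finger_gap: 0.3
grip_force: 0.0
```

apply_moves:
  series: "0 0 0.01 0 1; 0 0 0.008 0 1; 0 0 0.007 0 1; 0 0 0.005 0 1; 0 0 0 0 1"

```text
time: 3.5
tool_pos: [541.6, -79.7, 87.5]
tcp_rot: [-180.0, 0.0, -180.0]
ft_force: [-0.3, -0.2, -0.6]
finger_gap: 0.2
grip_force: 0.0
```

apply_moves:
  series: "0 0 0.007 0 1; 0 0 0.006 0 1; 0 0 0 0 1"

```text
time: 3.75
tool_pos: [541.7, -79.7, 83.9]
tcp_rot: [-180.0, 0.0, 180.0]
ft_force: [-2.2, 0.6, 4.2]
finger_gap: -0.5
grip_force: 2.4
```

apply_moves:
  series: "0 0 0.004 0 1; 0 0 0.003 0 1; 0 0 0 0 1"

```text
time: 4.0
tool_pos: [541.9, -79.7, 83.3]
tcp_rot: [-180.0, 0.1, -180.0]
ft_force: [-8.5, 2.3, 17.3]
finger_gap: -0.3
grip_force: 8.6
```

apply_moves:
  series: "0 0 -0.04 0 1; 0 0 -0.04 0 1; 0.006 -0.115 0 0 1; 0.006 -0.115 0 0 1; 0.006 -0.115 0 0 1"

```text
time: 4.42
tool_pos: [536.5, -184.1, 106.4]
tcp_rot: [-180.0, 0.1, -179.9]
ft_force: [-0.3, -0.6, 0.7]
finger_gap: 0.2
grip_force: 0.0
```

apply_moves:
  series: "0 0 0 0 1; 0 0 0 0 1; 0 0 0 0 1"

```text
time: 4.67
tool_pos: [536.0, -183.0, 105.5]
tcp_rot: [180.0, 0.0, 179.9]
ft_force: [0.7, 0.6, -0.1]
finger_gap: -0.2
grip_force: 0.0
```

Same descent for section 237°: about 23.5 mm down in total.

apply_moves:
  series: "0 0 0.03 0 1; 0 0 0.016 0 1; 0 0 0.012 0 1; 0 0 0.008 0 1; 0 0 0 0 1"

```text
time: 5.08
tool_pos: [535.5, -182.1, 84.3]
tcp_rot: [180.0, -0.1, -179.9]
ft_force: [0.1, -0.6, -0.8]
finger_gap: -0.2
grip_force: 0.0
```

apply_moves:
  series: "0 0 0.006 0 1; 0 0 0.005 0 1; 0 0 0 0 1"

```text
time: 5.33
tool_pos: [535.9, -182.6, 83.5]
tcp_rot: [180.0, -0.0, -180.0]
ft_force: [-7.4, 4.2, 13.7]
finger_gap: -0.2
grip_force: 6.5
```

Next, section 297° at (596.2,-186.5): up, then dx +60, dy -4.

apply_moves:
  series: "0 0 -0.04 0 1; 0 0 -0.04 0 1; -0.1 -0.006 0 0 1; -0.1 -0.006 0 0 1; 0 0 0 0 1"

```text
time: 5.75
tool_pos: [600.0, -187.1, 106.9]
tcp_rot: [-180.0, 0.2, -180.0]
ft_force: [-0.1, -0.4, -0.6]
finger_gap: 0.3
grip_force: 0.0
```

apply_moves:
  series: "0 0 0 0 1; 0 0 0 0 1"

```text
time: 5.92
tool_pos: [595.9, -186.8, 106.4]
tcp_rot: [-180.0, -0.0, -180.0]
ft_force: [0.3, -0.3, -0.1]
finger_gap: -0.1
grip_force: 0.0
```

apply_moves:
  series: "0 0 0.03 0 1; 0 0 0.016 0 1; 0 0 0.012 0 1; 0 0 0.008 0 1; 0 0 0 0 1"

```text
time: 6.33
tool_pos: [595.0, -186.7, 85.5]
tcp_rot: [180.0, -0.1, 180.0]
ft_force: [-1.1, 0.2, -0.7]
finger_gap: 0.1
grip_force: 0.0
```

apply_moves:
  series: "0 0 0.006 0 1; 0 0 0.005 0 1; 0 0 0 0 1"

```text
time: 6.58
tool_pos: [595.7, -186.8, 83.8]
tcp_rot: [180.0, -0.0, 180.0]
ft_force: [-4.5, 1.0, 7.6]
finger_gap: -0.4
grip_force: 3.4
```

apply_moves:
  series: "0 0 -0.04 0 1; 0 0 -0.04 0 1; -0.055 0.085 0 0 1; -0.055 0.085 0 0 1; 0 0 0 0 1"

```text
time: 7.0
tool_pos: [631.9, -132.0, 109.2]
tcp_rot: [179.9, 0.2, -179.9]
ft_force: [0.1, -1.2, -0.5]
finger_gap: 0.4
grip_force: 0.0
```

apply_moves:
  series: "0 0 0 0 1; 0 0 0 0 1"

```text
time: 7.17
tool_pos: [629.2, -136.0, 107.8]
tcp_rot: [-180.0, 0.0, -180.0]
ft_force: [0.5, 0.3, -0.2]
finger_gap: 0.1
grip_force: 0.0
```

apply_moves:
  series: "0 0 0.03 0 1; 0 0 0.016 0 1; 0 0 0.012 0 1; 0 0 0.008 0 1; 0 0 0 0 1"

```text
time: 7.58
tool_pos: [628.1, -136.2, 86.1]
tcp_rot: [180.0, -0.1, 180.0]
ft_force: [-0.6, 0.2, -0.2]
finger_gap: 0.3
grip_force: 0.0
```

apply_moves:
  series: "0 0 0.006 0 1; 0 0 0.005 0 1; 0 0 0 0 1"

```text
time: 7.83
tool_pos: [628.7, -136.1, 84.0]
tcp_rot: [-180.0, -0.0, 180.0]
ft_force: [-1.7, -1.7, 2.2]
finger_gap: -0.1
grip_force: 1.1
```

Touching at the shut level. A little more, then up and clear to the side for a look.

apply_moves:
  series: "0 0 0.005 0 1; 0 0 0 0 1; 0 0 -0.06 0 1; 0 0 -0.12 0 1; 0 0 -0.12 0 1"

```text
time: 8.25
tool_pos: [627.3, -135.2, 170.9]
tcp_rot: [179.9, -0.3, -180.0]
ft_force: [0.9, -0.1, 1.2]
finger_gap: -0.0
grip_force: 0.0
```

apply_moves:
  series: "0 0 -0.12 0 1; 0.05 0.12 0 0 1; 0.05 0.12 0 0 1; 0.05 0.12 0 0 1; 0.05 0.12 0 0 1"

```text
time: 8.67
tool_pos: [568.2, 9.4, 208.5]
tcp_rot: [180.0, 0.0, 180.0]
ft_force: [-0.0, 0.9, 0.1]
finger_gap: -0.2
grip_force: 0.0
```

apply_moves:
  series: "0.05 0.12 0 0 1; 0.05 0.12 0 0 1; 0.05 0.12 0 0 1; 0.05 0.12 0 0 1; 0.05 0.12 0 0 1"

```text
time: 9.08
tool_pos: [492.9, 189.7, 208.4]
tcp_rot: [180.0, 0.0, 180.0]
ft_force: [0.5, 0.6, -0.2]
finger_gap: -0.2
grip_force: 0.0
```

apply_moves:
  series: "0.05 0.12 0 0 1; 0.05 0.12 0 0 1; 0.05 0.12 0 0 1; 0 0 0 0 1; 0 0 0 0 1"

```text
time: 9.5
tool_pos: [447.8, 298.0, 208.2]
tcp_rot: [-180.0, -0.0, -179.8]
ft_force: [0.3, 0.1, 0.0]
finger_gap: 0.1
grip_force: 0.0
```

Run:
```python
from h import *
cx,cy=569,-133.3
for nm in("top","scene"):
    s=snapshot(nm);cv2.imwrite(f"pics/end_{nm}.png",s["frame"])
    R=cloud(s).reshape(-1,3);rr=np.hypot(R[:,0]-cx,R[:,1]-cy);a=np.degrees(np.arctan2(R[:,1]-cy,R[:,0]-cx))%360
    print(nm)
    for k in range(7,367,10):
        m=(rr>50)&(rr<69)&(abs((a-k+180)%360-180)<6)&(R[:,2]>60);print(k,round(np.median(R[m][:,2]),1) if m.any() else None,m.sum(),end=" | ")
st=sense();print(st["tool_pos"],st["time"],st["ft_force"])
```

```text
top
7 84.7 38 | 17 84.9 39 | 27 84.2 41 | 37 84.4 41 | 47 84.6 41 | 57 84.7 42 | 67 84.8 42 | 77 84.6 43 | 87 83.9 39 | 97 84.2 44 | 107 84.3 41 | 117 84.4 44 | 127 84.9 43 | 137 84.4 45 | 147 84.0 42 | 157 84.6 43 | 167 84.8 43 | 177 84.4 41 | 187 84.9 45 | 197 84.7 44 | 207 83.1 42 | 217 83.5 41 | 227 84.5 44 | 237 85.0 42 | 247 84.8 43 | 257 84.7 42 | 267 83.5 39 | 277 84.5 45 | 287 85.0 42 | 297 85.1 42 | 307 84.5 39 | 317 84.5 40 | 327 83.8 39 | 337 84.2 43 | 347 84.6 41 | 357 84.7 40 | scene
7 83.0 22 | 17 82.9 23 | 27 82.8 22 | 37 82.8 25 | 47 83.7 23 | 57 83.1 25 | 67 82.8 25 | 77 82.8 22 | 87 82.7 25 | 97 83.0 28 | 107 83.0 22 | 117 83.1 25 | 127 83.1 28 | 137 83.1 30 | 147 82.7 32 | 157 83.4 32 | 167 83.4 30 | 177 83.3 30 | 187 83.5 32 | 197 83.2 32 | 207 82.3 38 | 217 83.5 33 | 227 82.5 34 | 237 83.3 30 | 247 83.0 29 | 257 82.8 31 | 267 82.8 28 | 277 83.2 30 | 287 83.3 29 | 297 83.1 31 | 307 83.1 26 | 317 83.0 26 | 327 82.3 21 | 337 82.8 24 | 347 82.9 22 | 357 83.0 28 | [449.01578976 295.83103697 208.22690439] 9.6 [ 0.57972107 -0.49890543  0.00179595]
```

View pics/end_top.png

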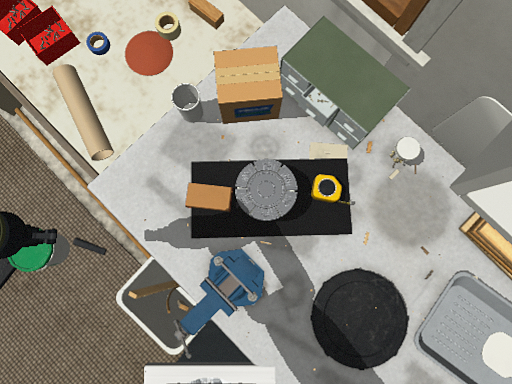

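The whole rim now reads one level (about 84.5 mm in the top view). The tub at (267,189) and both bystanders are where they were, and the arm is clear on the left.

```bash
python3 -c "
from bench import hand_in
print(hand_in())"
```

```text
the job is handed in; nothing more can be done
None
```

I pressed the four raised rim sections home and handed the job in; both cameras show the whole rim level at the shut height, with the tub and both bystanders unmoved (the hand-in returned no verdict).

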